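# Hang the basket in the washing tank and load a spindle

## Robot

A 6-joint arm with a two-finger parallel gripper is mounted at the origin on a cart in front of the work surface, level with it; the furniture and walls round the work are solid. World frame = base frame: x ahead of the robot, y to its left, z up, the work surface at z = 0. Lengths are in m, angles in rad, forces in N, time in s.
With the tool pointing down it reaches from about 0.275 to 0.825 m from the base axis. Payload 4.9 kg.
Tool frame: the origin (TCP) lies at the very end of the fingers, on their centre line; the grasp point (between the pads) lies robot.hold_point_z behind it (robot.hold_point_z is the distance from the TCP to the grasp point, in m); z points along the fingers, y is the line along which they close (so a half turn about z gives the same grasp; the last joint's range is limited). The gripper opens to 85 mm and grips with 20 to 120 N. Pads are 22 mm wide; open, the fingers measure 114 mm over their backs; the gripper's body (76 mm by 85 mm) begins 54 mm behind the grasp point. The pads swing forward as they close: fully open they stand 13 mm farther back than shut.
Start: joints at [-1.333, 0.326, -0.193, 1.052, 0, 1.437], TCP at [0.2, -0.512, 0.231] pointing down, gripper open.
Joint ranges: [-2.65, 2.65], [-0.97, 1.79], [-1.3, 1.35], [-1.93, 2.1], [-1.47, 1.37], [-3.14, 3.14]. Speed limits (rad/s): [2.57, 2.57, 3.14, 3.14, 3.14, 3.14].

## Interface

Orientations are given as a unit quaternion [w, x, y, z].
In Python, from cell import robot gives the robot as it stands.
- The arm moves only by the tool move_arm, never from a script. Its argument "targets" is text: rows parted by semicolons, each of 7 numbers parted by spaces: the shift along the tool's x, y, z in units of 20 mm (1.0 is 20 mm), then the turn, a rotation vector about the tool's x, y, z in units of 0.08 rad (1.0 is 0.08 rad), then the closure, from -1 (fully open) to 1 (shut). In form: tx ty tz rx ry rz claw; .... A call has 1 to 20 rows; each row shifts and turns the commanded pose from where the row before left it, along the tool's axes as they then stand; what a row does not reach is not made up. A row lasts 1/10 s, in which the tool goes at most 50 mm and 8.59 degrees, less where a joint would pass 70% of its speed; a pose out of reach is approached as far as the arm can. A call with a number of a shift or a turn outside -1 to 1 is refused whole. A call with a gripper value outside its range is refused whole. The fingers move at their own pace and stop on an object; "squeeze" is the grip in N (left out, the last holds). Time passes only in rows, so rows that do not move let the fingers close. It gives the time, the measured TCP pose, the force, the opening and the grip force at its end, in the units of the state.
- robot.sense(): the state, without advancing time (a new reading comes with each control period).
- robot.camera(name): name is "side" or "top" or "wrist"; returns a dict with "color" (400x640x3 uint8, red, green, blue), "depth" (400x640 float32, m along the optical axis (not along the pixel's ray), 0 where there is no reading), "fx", "fy", "cx", "cy" (pixels), "k1" (the pictures are not rectified: a ray, as slopes to the right and down, at radius r is drawn at 1 + k1 r^2 times it, then the intrinsics apply), "world_from_camera" (4x4, takes a point from camera to world coordinates). Camera axes: x right, y up, looking along -z (the intrinsics and any distortion apply to the point x, -y, -z); pixel columns grow to the right and rows downward; lengths in m; the calibration is good to about 2 mm. A picture is of the moment at which its call begins.
- robot.finish_job(): hands the job in; it is judged then, once.
The state is a dict: "clock": time; "qpos": joint angles; "dq": joint speeds; "joint_torque": joint torques, N m; "tool_pos": TCP position; "orientation": TCP orientation; "contact_force": force on the tool from outside, world axes, zero at the start; "ft_torque": the same for the moment, N m; "width": finger opening in m; "grasp_force": force on a finger pad.
Only numpy, scipy, OpenCV 4.12 (cv2) and the standard library are available. Lean on these libraries where they do the work, as an engineer would, in place of code of your own. Each camera call takes 0.05 s, during which the arm holds its last target. There are 200 camera calls.

## Task

Hook the wire basket's bent lip over the washing tank's front rim, down into the cut-out, so that it hangs level inside the tank. Then draw the hexagonal spindle out of the packed crate, leaving the eight round ones where they are, stand it upright on its flange in the hanging basket, and swing the lid fully shut. Set things down rather than dropping them, and do not knock the pliers or the tape measure about.

Things in the scene. Friction and masses are not known exactly. Their poses are not given: they have to be found in the camera images.
- tank: Open stainless washing tank, empty, fixed; walls 160 (x) x 216 (y) mm outside, 6 mm thick, rim 112 mm high with a rolled edge 10 mm wider. Origin: centre of the underside (inner floor 14 mm above); the -x side is the front, towards the robot. The front rim has a cut-out in its middle, 100 mm wide (y), 6 mm deep, where the bare 6 mm wall is the edge.
- rim_seat (a point): Middle of the cut-out's edge in the front rim, on top of the 6 mm wall, 106 mm above the bench; axes as the tank's (-x out to the front, +x into the tank).
- lid (a joint): Tank lid, 170 mm from hinge to front edge, 236 mm wide, 6 mm thick, hinged along the far rim. 0: shut, flat on the rim; grows as it opens (1.57 upright). Starts standing open. The hinge is stiff, so the lid stays where it is left; 1 to 4 N near its edge moves it. No knob: push its outer face (the back when open).
- lid_hinge (a point): On the lid's hinge line, mid width, at the level of the outer face when shut (z 119.5 mm). Axes turn with the lid: -x runs from the hinge to the front edge, +z out of the outer face.
- lid_edge (a point): Middle of the lid's front edge, on the outer face, 170 mm from lid_hinge.
- basket: Hook-on wire basket, loose, 0.24 to 0.34 kg; 84 (x) x 160 (y) mm, mesh walls 70 mm high, sheet back plate at -x (outer face at x = -45 mm). Origin: centre of the underside; inner floor 3 mm above. Starts on the bench left or right of the tank, lip roughly towards the robot. Its bail leaves two openings of 72 (y) x 81 (x) mm, centred 38 mm either side of it in y.
- basket_grip (a point): Centre of the bail's black sleeve (56 mm long in x, 10 mm thick in y, 15 mm high), which runs over the basket's middle from back to front: the place to pinch from above, fingers closing along the basket's y. 75.5 mm above the underside, 1 mm behind the origin, about over the centre of mass.
- basket_lip (a point): Middle of the lip's underside, 50.5 mm behind (-x) and 82 mm above the basket's origin. The lip, 90 mm wide, is 3 mm sheet bent out from the back plate and down 15 mm; the gap is 12 mm at the top and flares to 18 mm. Hung home this point lies on rim_seat, within 5 mm in x, the front leaning down up to 5 degrees, and the basket's underside is 24 mm above the bench.
- crate: Low plywood crate, fixed, 164 x 164 x 42 mm, walls and floor 6 mm, holding nine flanged steel spindles three by three, 50 mm apart, square flanges touching one another and the walls. Origin: centre of the underside. Stands left or right of the tank, the basket on the other side.
- spindle_hex: The one spindle with a six-sided post, 24 mm taller than the rest; 0.2 to 0.4 kg, 78 mm high: flange 50 x 50 x 10 mm, collar 34 mm wide up to 16 mm, hexagon 26 mm across flats from 16 to 72 mm, chamfered end. Origin: centre of the underside, z up; a pair of flats looks to its own +x and -x. In the middle place or midway along a wall, never a corner; 25 mm free beside its post.
- spindle_1: Round spindle, left in the crate: same 50 mm square flange, round post 24 mm across, 54 mm high. Origin: centre of its underside.
- spindle_2: Round spindle, left in the crate: same 50 mm square flange, round post 24 mm across, 54 mm high. Origin: centre of its underside.
- spindle_3: Round spindle, left in the crate: same 50 mm square flange, round post 24 mm across, 54 mm high. Origin: centre of its underside.
- spindle_4: Round spindle, left in the crate: same 50 mm square flange, round post 24 mm across, 54 mm high. Origin: centre of its underside.
- spindle_5: Round spindle, left in the crate: same 50 mm square flange, round post 24 mm across, 54 mm high. Origin: centre of its underside.
- spindle_6: Round spindle, left in the crate: same 50 mm square flange, round post 24 mm across, 54 mm high. Origin: centre of its underside.
- spindle_7: Round spindle, left in the crate: same 50 mm square flange, round post 24 mm across, 54 mm high. Origin: centre of its underside.
- spindle_8: Round spindle, left in the crate: same 50 mm square flange, round post 24 mm across, 54 mm high. Origin: centre of its underside.
- cutters: Pliers with dipped handles, 172 mm, lying loose behind the left-hand place.
- tape_rule: Tape measure, 80 x 36 x 63 mm, standing loose behind the right-hand place.

How it is judged:
By the outcome, as a careful person would: the job done as asked, in the order asked, and still so for the second after the job is handed in, with the robot touching nothing.
It also fails if it takes over 70 s, if anything falls off the work surface, if the arm or the gripper's body presses on something with over 40 N, if the wrist force passes 120 N, or if a joint passes its speed limit or range.

## Working session

There is one attempt and no reset: what is moved stays moved. The work goes in short steps, Python scripts to look and compute and a tool call to move; the robot and the scene stay as the last step left them, time stands still between calls to the robot, and variables do not carry over. Pictures are saved under pics/ and viewed, at most 10 in all, crops included, and the job is handed in when it is done.

Besides the shell and the picture viewer there is one more tool, called by a JSON object that holds its "op" and its "data", one argument or row to a line. move_arm: Moves the arm, as the interface text tells. Shifts and turns lie within -1 to 1; 1 stands for 20 mm of shift or 0.08 rad of turn. Its arguments: {"type":"object","properties":{"targets":{"type":"string"},"squeeze":{"type":"number"}},"required":["targets"]}

```bash
mkdir -p pics; ls
cat > h.py <<'E'
import numpy as np, cv2
from cell import robot
def cam(n):
    c=robot.camera(n); return c
def cloud(c):
    h,w=c["depth"].shape
    u,v=np.meshgrid(np.arange(w),np.arange(h))
    return pts(c,u.ravel(),v.ravel(),c["depth"].ravel()).reshape(h,w,3)
def slopes(c,u,v):
    a=(np.asarray(u,float)-c["cx"])/c["fx"]; b=(np.asarray(v,float)-c["cy"])/c["fy"]
    x,y=a.copy(),b.copy()
    for _ in range(8):
        r=1+c["k1"]*(x*x+y*y); x,y=a/r,b/r
    return x,y
def pts(c,u,v,d):
    x,y=slopes(c,u,v); P=np.stack([x*d,-y*d,-np.asarray(d,float)],-1)
    T=c["world_from_camera"]; return P@T[:3,:3].T+T[:3,3]
def plane(c,u,v,z):
    x,y=slopes(c,u,v); D=np.stack([x,-y,-np.ones_like(x)],-1)@c["world_from_camera"][:3,:3].T
    o=c["world_from_camera"][:3,3]; return o+D*((z-o[2])/D[...,2])[...,None]
def save(c,f): cv2.imwrite("pics/"+f,cv2.cvtColor(c["color"],cv2.COLOR_RGB2BGR))
E
python3 - <<'E'
from h import *
import pickle
for n in("top","side"):
    c=cam(n); save(c,n+"0.png"); pickle.dump(c,open(n+"0.pkl","wb"))
    print(n,c["fx"],c["cx"],c["cy"],c["k1"],c["world_from_camera"].round(3).tolist(),(c["depth"]>0).mean())
print(robot.hold_point_z,robot.sense())
E
```

```text
pics
top 418.6428662314898 315.3061710824546 206.31219974029773 -0.07709942681345301 [[0.009, 0.98, -0.197, 0.312], [-1.0, 0.008, -0.007, -0.031], [-0.006, 0.197, 0.98, 1.171], [0.0, 0.0, 0.0, 1.0]] 0.99609375
side 462.8686010114192 314.7751526667479 200.84011025398627 -0.0006379635258336461 [[-0.462, 0.794, -0.396, -0.043], [-0.887, -0.412, 0.208, 0.247], [0.002, 0.447, 0.894, 1.341], [0.0, 0.0, 0.0, 1.0]] 0.9958984375
0.0187 {'clock': 0.1, 'qpos': array([-1.33314712e+00,  3.26871741e-01, -1.93517248e-01,  1.05202090e+00,
        4.74784257e-06,  1.43660041e+00]), 'dq': array([-0.00171821, -0.00012578,  0.0019115 , -0.00101962, -0.00122492,
       -0.00033544]), 'joint_torque': array([ 7.96662571e-04, -4.44238794e+01,  2.63038498e+01,  7.85821670e-03,
       -1.98371790e-04, -7.34220748e-06]), 'tool_pos': array([ 0.19971822, -0.51186924,  0.23056641]), 'orientation': array([-8.05823038e-04,  9.82765811e-01,  1.84853210e-01, -3.93426369e-05]), 'contact_force': array([ 0.20513948,  0.50209237, -0.93541329]), 'ft_torque': array([0.00805783, 0.00058024, 0.00964318]), 'grasp_force': 0.0, 'width': 0.08505451723554915}
```

View pics/top0.png

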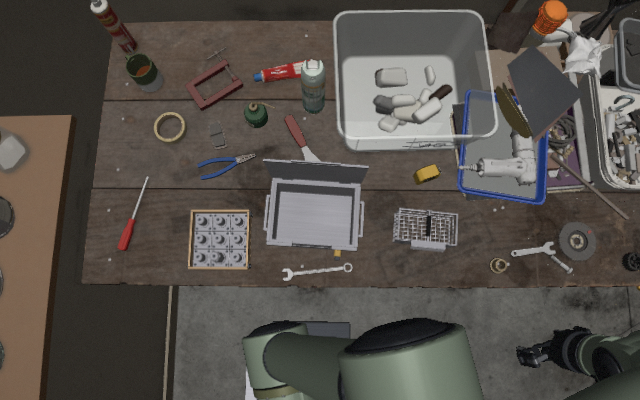

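View pics/side0.png

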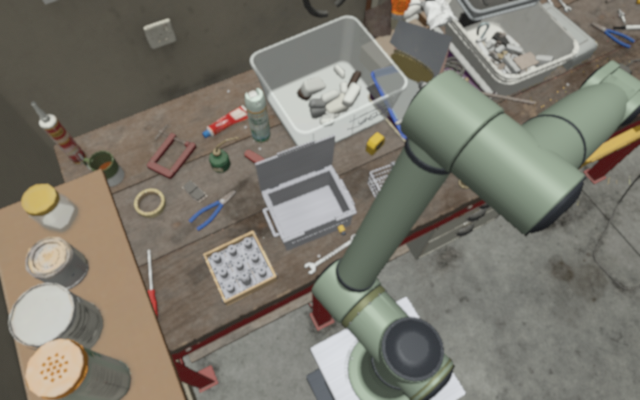

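The top view shows the tank (about 315,215) with its lid standing open, the basket right of it (427,228) with its lip at the lower edge, and the crate on the left (220,240). The side view is partly blocked by the arm at the basket.

Run:
```python
from h import *
import pickle
c=pickle.load(open("top0.pkl","rb")); s=pickle.load(open("side0.pkl","rb"))
P=cloud(c)
def box(u0,u1,v0,v1,z0,z1,Q=P):
    q=Q[v0:v1,u0:u1].reshape(-1,3); return q[(q[:,2]>z0)&(q[:,2]<z1)]
def rect(q,name):
    r=cv2.minAreaRect((q[:,:2]*1000).astype(np.float32)); print(name,len(q),np.round(r[0],1),np.round(r[1],1),round(r[2],2),'z',np.percentile(q[:,2],[5,50,95]).round(4))
print('bench',np.median(P[255:265,380:470,2]))
rect(box(255,375,185,255,.100,.116),'rim')
rect(box(255,375,185,255,.0,.03),'floor')
rect(box(255,375,150,250,.14,.4),'lid')
q=box(255,375,150,250,.125,.4); 
A=np.c_[q[:,1:],np.ones(len(q))]; print('lid plane x=a y+b z+c',np.linalg.lstsq(A,q[:,0],rcond=None)[0])
rect(box(385,465,200,255,.02,.1),'basket')
rect(box(180,260,200,275,.036,.047),'crate rim')
rect(box(180,260,200,275,.055,.095),'hex')
Q=cloud(s); 
q=Q.reshape(-1,3); q=q[(q[:,2]>.068)&(q[:,2]<.095)&(abs(q[:,1]-.2)<.15)&(q[:,0]<.5)]; rect(q,'hex side') if len(q) else 0
for n,(u0,u1,v0,v1) in dict(bk=(380,475,195,260),cr=(180,260,200,280),tk=(255,375,155,260)).items():
    im=cv2.cvtColor(c["color"][v0:v1,u0:u1],cv2.COLOR_RGB2BGR); cv2.imwrite(f"{n}.png",cv2.resize(im,(390,int(390*im.shape[0]/im.shape[1])),interpolation=cv2.INTER_CUBIC))
ims=[cv2.imread(n+'.png') for n in('bk','cr','tk')]
m=max(i.shape[0] for i in ims); o=np.hstack([np.pad(i,((0,m-i.shape[0]),(0,0),(0,0))) for i in ims]); cv2.imwrite('pics/z.png',cv2.resize(o,(800,int(800*m/o.shape[1]))))
```

```text
bench 0.0002444112444095481
rim 1230 [503.3 -19.4] [234.4 172.4] 86.74 z [0.1048 0.1114 0.1148]
floor 4778 [510.3 -20.4] [199.4 342.8] 0.55 z [0.0006 0.0135 0.0183]
lid 1694 [588.5 -24.8] [235.9   7.9] 86.39 z [0.1513 0.2344 0.2915]
lid plane x=a y+b z+c [ 0.06223951 -0.03425767  0.59750709]
basket 891 [ 470. -323.] [160.  109.2] 84.67 z [0.0315 0.0733 0.0868]
crate rim 670 [445.7 240. ] [162.4 169.4] 0.53 z [0.0373 0.0416 0.0457]
hex 586 [445.  239.4] [123.  121.7] 0.85 z [0.0567 0.0605 0.0839]
hex side 234 [242.9  75.3] [546.9 197.8] 23.88 z [0.0698 0.0807 0.0912]
```

View pics/z.png

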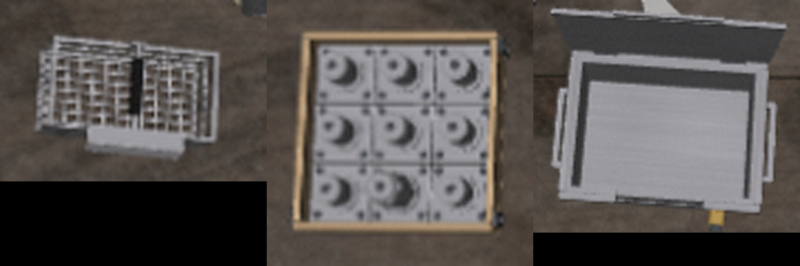

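The crops show the hex post in the crate's front row, middle column (393,187 in crop). The basket's lip points towards the robot. I'll move above the basket for a close wrist look.

{"op": "move_arm", "data": {
  "targets": "0 0 -0.3 0 0 0.97 -1;0 0 -0.3 0 0 0.97 -1;0 0 -0.3 0 0 0.97 -1;0 0 -0.3 0 0 0.97 -1;0 0 -0.3 0 0 0.97 -1;0 0 -0.3 0 0 0.95 -1;0.93 -0.82 0 0 0 0 -1;0.93 -0.82 0 0 0 0 -1;0.93 -0.82 0 0 0 0 -1;0.93 -0.82 0 0 0 0 -1;0.93 -0.82 0 0 0 0 -1;0.93 -0.82 0 0 0 0 -1;0.93 -0.82 0 0 0 0 -1;0.93 -0.82 0 0 0 0 -1;0.93 -0.82 0 0 0 0 -1;0.93 -0.82 0 0 0 0 -1;0.93 -0.82 0 0 0 0 -1;0.93 -0.82 0 0 0 0 -1;0.93 -0.82 0 0 0 0 -1;0 0 0 0 0 0 -1",
  "squeeze": 50
}}

```text
clock: 2.1
tool_pos: [0.4619, -0.3205, 0.2667]
orientation: [-0.001, 0.999, -0.044, -0.0]
contact_force: [-0.0, 0.3, -0.6]
width: 0.0853
grasp_force: 0.0
```

Run:
```python
from h import *
import pickle
c=cam("wrist"); pickle.dump(c,open("w1.pkl","wb")); save(c,"w1.png")
print(c["fx"],c["cx"],c["cy"],c["k1"],c["world_from_camera"].round(3).tolist()); S=robot.sense(); print(S['tool_pos'],S['clock'])
```

```text
345.95873625401646 313.5596503147132 199.32660799033016 -0.06738906860206818 [[-0.09, 0.961, 0.263, 0.529], [-0.996, -0.086, -0.024, -0.326], [-0.0, -0.264, 0.964, 0.409], [0.0, 0.0, 0.0, 1.0]]
[ 0.4607449  -0.32143738  0.26674114] 2.15
```

View pics/w1.png

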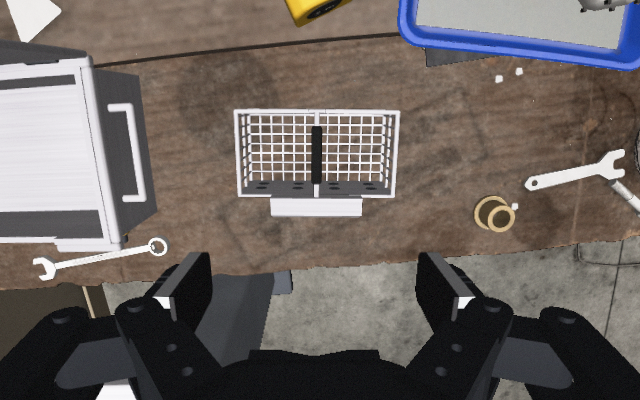

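The wrist view shows the basket nearly aligned with the tool. The black sleeve is at (317,126–184) and the lip at (271–362, 197–216). The gripper is square to the basket.

```bash
cat > m1.py <<'E'
from h import *
import pickle
c=pickle.load(open("w1.pkl","rb")); P=cloud(c); g=c["color"].max(2)
m=np.zeros(g.shape,np.uint8); m[120:190,305:330]=(g[120:190,305:330]<55); m[182:]=0
n,l,st,ce=cv2.connectedComponentsWithStats(m); k=1+np.argmax(st[1:,4]); v,u=np.where(l==k)
print('sleeve px',st[k],'depth z',np.percentile(P[v,u,2],[10,50,90]).round(4))
q=plane(c,u,v,.083)[:,:2]*1000; r=cv2.minAreaRect(q.astype(np.float32)); print(r)
b=P[100:222,225:410].reshape(-1,3); 
lip=P[198:216,272:362].reshape(-1,3); print('lip z',np.percentile(lip[:,2],[10,50,90]))
m=np.zeros(g.shape,np.uint8); m[190:222,262:372]=(c["color"][190:222,262:372].min(2)>150); m[:199]=0
v,u=np.where(m>0); q=plane(c,u,v,.085)[:,:2]*1000; print('lip',cv2.minAreaRect(q.astype(np.float32)))
m=np.zeros(g.shape,np.uint8); m[105:200,230:405]=(c["color"][105:200,230:405].min(2)>150)
v,u=np.where(m>0); q=plane(c,u,v,.070)[:,:2]*1000; print('body at .07',cv2.minAreaRect(q.astype(np.float32)))
# two-view height of sleeve: top camera
t=pickle.load(open("top0.pkl","rb")); g=t["color"].max(2); m=np.zeros(g.shape,np.uint8); m[205:250,415:445]=g[205:250,415:445]<45
n,l,st,ce=cv2.connectedComponentsWithStats(m); k=1+np.argmax(st[1:,4]); print('top sleeve',st[k],ce[k]); v,u=np.where(l==k)
for z in(.06,.083,.1): print(z,plane(t,*ce[k],z)[:2], )
E
python3 m1.py
```

```text
sleeve px [311 126  11  56 561] depth z [0.0806 0.082  0.0831]
((483.6197509765625, -324.229736328125), (9.621162414550781, 52.056400299072266), 84.86434936523438)
lip z [0.08334072 0.08427699 0.08524656]
lip ((431.73150634765625, -319.50482177734375), (89.6464614868164, 17.330852508544922), 84.85421752929688)
body at .07 ((480.6459045410156, -324.1025695800781), (159.89930725097656, 89.77899932861328), 84.45230102539062)
top sleeve [426 216   5  20  79] [428.06329114 225.53164557]
0.06 [ 0.48456688 -0.3276002 ]
0.083 [ 0.48099953 -0.3214716 ]
0.1 [ 0.47836279 -0.31694177]
```

{"op": "move_arm", "data": {
  "targets": "0.5 0 1 0 0 0 -1;0.5 0 1 0 0 0 -1;0.06 0.05 1 0 0 0 -1;0 0 1 0 0 0 -1;0 0 1 0 0 0 -1;0 0 1 0 0 0 -1;0 0 1 0 0 0 -1;0 0 1 0 0 0 -1;0 0 1 0 0 0 -1;0 0 1 0 0 0 -1;0 0 0.5 0 0 0 -1;0 0 0 0 0 0 0;0 0 0 0 0 0 1;0 0 0 0 0 0 1;0 0 0 0 0 0 1;0 0 0 0 0 0 1;0 0 0 0 0 0 1;0 0 0 0 0 0 1",
  "squeeze": 60
}}

```text
clock: 3.95
tool_pos: [0.4818, -0.3257, 0.0581]
orientation: [0.0, 0.999, -0.046, 0.001]
contact_force: [-1.2, 1.5, 5.8]
width: 0.0085
grasp_force: 59.5
```

{"op": "move_arm", "data": {
  "targets": "0 0 -0.5 0 0 0 1;0 0 -1 0 0 0 1;0 0 -1 0 0 0 1;0 0 -1 0 0 0 1;0 0 -1 0 0 -0.2 1;0 0 -1 0 0 -0.2 1;-0.53 -0.98 -1 0 0 0 1;-0.53 -0.98 -1 0 0 0 1;-0.53 -0.98 -1 0 0 0 1;-0.53 -0.98 -1 0 0 0 1;-0.53 -0.98 -1 0 0 0 1;-0.53 -0.98 -1 0 0 0 1;-0.53 -0.98 -0.5 0 0 0 1;-0.53 -0.98 0 0 0 0 1;-0.53 -0.98 0 0 0 0 1;-0.53 -0.98 0 0 0 0 1;-0.53 -0.98 0 0 0 0 1;-0.53 -0.98 0 0 0 0 1;-0.53 -0.98 0 0 0 0 1;-0.53 -0.98 0 0 0 0 1"
}}

```text
clock: 5.95
tool_pos: [0.3486, -0.0416, 0.2973]
orientation: [-0.0, 1.0, -0.03, -0.0]
contact_force: [0.8, -0.2, -2.8]
width: 0.009
grasp_force: 58.7
```

{"op": "move_arm", "data": {
  "targets": "0 -0.8 0 0 0 0 1;0 -0.8 0 0 0 0 1;0 0 0 0 0 0 1;0 0 0 0 0 0 1"
}}

```text
clock: 6.35
tool_pos: [0.3512, -0.0106, 0.2974]
orientation: [0.0, 1.0, -0.03, -0.0]
contact_force: [-0.7, -0.6, -2.5]
width: 0.0088
grasp_force: 58.9
```

Run:
```python
from h import *
import pickle
c=cam("wrist"); pickle.dump(c,open("w2.pkl","wb")); save(c,"w2.png")
S=robot.sense(); print(S['tool_pos'],S['orientation'],S['clock'],S['contact_force'],S['ft_torque'],S['width'])
```

```text
[ 0.35132816 -0.01084656  0.29731438] [ 2.19671939e-04  9.99549033e-01 -3.00277620e-02 -1.22057320e-04] 6.4 [ 0.02918949 -0.78175643 -2.85604492] [ 0.04846753 -0.01603554 -0.00917139] 0.009282388244627356
```

View pics/w2.png

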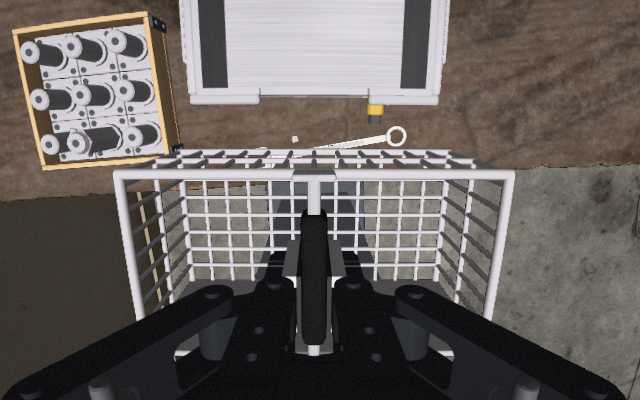

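The held basket hangs level and square. The tank's front rim is at rows 95–104, with corners at u≈190 and 438. The cut-out spans about u 259–368, and a yellow valve sits at (375,110).

```bash
cat > m2.py <<'E'
from h import *
import pickle
c=pickle.load(open("w2.pkl","rb")); P=cloud(c); im=c["color"].astype(int); 
z=lambda a:a.round(4)
g=im.min(2)
E=[]
for u in range(185,446,4):
    col=g[80:125,u]; d=np.diff(col); k=np.argmin(d[10:])+10; E.append((u,80+k+.5,round(float(P[80+k-2,u,2]),3),int(d[k])))
print([(a,b,zz) for a,b,zz,_ in E])
for a,b in((200,250),(380,430)):
    e=np.array([(x[0],x[1]) for x in E if a<=x[0]<=b]); print('rolled',z(plane(c,e[:,0],e[:,1],.112)[[0,-1]]))
# brightness profile along row
for v in(98,101,103): print(v,g[v,250:275].tolist(),g[v,358:378].tolist())
for v in(99,): print(v,g[v,182:200].tolist(),g[v,430:448].tolist())
# side rims
for v in(40,80): print(v,g[v,176:200].tolist(),g[v,430:452].tolist(), P[v,[190,194,438,442],2].round(3))
o=c["color"][70:130,170:460,::-1]; cv2.imwrite('pics/w2z.png',cv2.resize(np.ascontiguousarray(o),None,fx=2.75,fy=5,interpolation=cv2.INTER_CUBIC))
E
python3 m2.py
```

```text
[(185, np.float64(112.5), -0.002), (189, np.float64(93.5), 0.109), (193, np.float64(103.5), 0.11), (197, np.float64(104.5), 0.11), (201, np.float64(104.5), 0.111), (205, np.float64(103.5), 0.112), (209, np.float64(103.5), 0.111), (213, np.float64(103.5), 0.112), (217, np.float64(104.5), 0.11), (221, np.float64(103.5), 0.113), (225, np.float64(104.5), 0.112), (229, np.float64(104.5), 0.111), (233, np.float64(104.5), 0.112), (237, np.float64(103.5), 0.111), (241, np.float64(104.5), 0.111), (245, np.float64(103.5), 0.11), (249, np.float64(103.5), 0.111), (253, np.float64(103.5), 0.111), (257, np.float64(103.5), 0.111), (261, np.float64(94.5), 0.105), (265, np.float64(94.5), 0.105), (269, np.float64(94.5), 0.106), (273, np.float64(94.5), 0.106), (277, np.float64(94.5), 0.105), (281, np.float64(94.5), 0.105), (285, np.float64(94.5), 0.105), (289, np.float64(94.5), 0.105), (293, np.float64(94.5), 0.106), (297, np.float64(94.5), 0.106), (301, np.float64(94.5), 0.106), (305, np.float64(94.5), 0.107), (309, np.float64(94.5), 0.106), (313, np.float64(94.5), 0.106), (317, np.float64(94.5), 0.10
[... 1737 characters left out ...]
, 169, 188, 192, 195, 195, 194, 194, 194]
99 [86, 90, 85, 87, 83, 81, 85, 77, 198, 204, 208, 208, 208, 209, 212, 207, 209, 207] [212, 213, 211, 212, 214, 211, 213, 198, 138, 93, 85, 82, 84, 89, 76, 76, 78, 85]
40 [75, 75, 73, 77, 83, 166, 212, 215, 216, 204, 208, 212, 213, 217, 211, 207, 192, 201, 210, 209, 210, 212, 210, 187] [212, 211, 211, 210, 211, 202, 205, 206, 213, 213, 215, 215, 208, 186, 189, 214, 202, 161, 79, 78, 83, 84] [0.111 0.112 0.111 0.111]
80 [80, 88, 86, 77, 76, 76, 71, 74, 83, 78, 79, 173, 205, 214, 215, 217, 219, 220, 206, 196, 212, 211, 213, 213] [212, 212, 208, 204, 211, 217, 216, 217, 220, 213, 181, 99, 71, 80, 84, 84, 79, 78, 82, 80, 81, 77] [0.111 0.11  0.112 0.   ]
```

View pics/w2z.png

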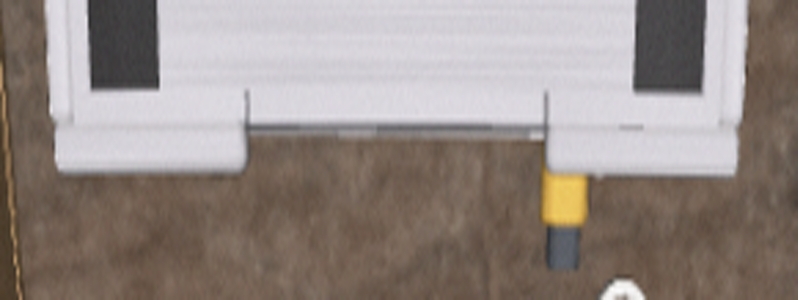

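The zoomed crop shows the cut-out notch between crop u 247 and 547, with the bare wall edge at image row 94.5.

Run:
```python
from h import *
import pickle
c=pickle.load(open("w2.pkl","rb"))
u=np.array([265.,313.5,357]); print('edge .106',plane(c,u,u*0+94.6,.106).round(4).tolist())
e=plane(c,np.array([259.2,367.7]),np.array([100.,100.]),.111); print('notch sides',e.round(4),'mid',e.mean(0),np.linalg.norm(e[0]-e[1]))
f=plane(c,np.array([189.6,438.0]),np.array([99.,99.]),.110); print('rim corners',f.round(4),'mid',f.mean(0),np.linalg.norm(f[0]-f[1]))
# basket in hand: lip not visible; sleeve & front wire
g=c["color"].min(2); im=c["color"].max(2)
for v in(170,174,178): print(v,[ (i) for i in np.where(np.abs(np.diff((g[v,100:530]>150).astype(int))))[0]+100])
P=cloud(c); print(P[175,[200,250,400,450]].round(4))
m=np.zeros(im.shape,np.uint8); m[205:345,296:332]=im[205:345,296:332]<50
q=P[222:235,308:322].reshape(-1,3); print('sleeve top',np.median(q,0))
for v in(215,225): print(im[v,292:338].tolist())
s=pickle.load(open("w1.pkl","rb"))
```

```text
edge .106 [[0.4303, 0.0301, 0.106], [0.4274, -0.0148, 0.106], [0.4251, -0.0551, 0.106]]
notch sides [[ 0.4257  0.0353  0.111 ]
 [ 0.4196 -0.0642  0.111 ]] mid [ 0.42265056 -0.01447256  0.111     ] 0.09963899959825685
rim corners [[ 0.4311  0.1     0.11  ]
 [ 0.4172 -0.1299  0.11  ]] mid [ 0.4241944  -0.01494599  0.11      ] 0.23024355899515664
170 [np.int64(114), np.int64(293), np.int64(334), np.int64(512)]
174 [np.int64(112), np.int64(292), np.int64(335), np.int64(514)]
178 [np.int64(112), np.int64(514)]
[[ 0.3946  0.0317  0.3078]
 [ 0.3938  0.0118  0.3098]
 [ 0.3901 -0.0456  0.3089]
 [ 0.3891 -0.0651  0.3092]]
sleeve top [ 0.37527014 -0.01175342  0.32154632]
[227, 226, 227, 226, 226, 226, 227, 226, 227, 84, 18, 14, 12, 13, 18, 10, 19, 16, 17, 20, 12, 18, 17, 9, 15, 16, 20, 17, 14, 12, 15, 13, 14, 11, 45, 222, 227, 227, 227, 228, 226, 228, 228, 225, 228, 228]
[226, 227, 126, 70, 58, 61, 61, 61, 32, 18, 25, 29, 29, 34, 30, 31, 30, 26, 29, 29, 29, 28, 29, 31, 29, 35, 31, 34, 32, 30, 26, 22, 28, 27, 24, 41, 64, 65, 62, 64, 62, 96, 226, 226, 222, 76]
```

{"op": "move_arm", "data": {
  "targets": "0.9 0 0 0 0 0 1;0.92 0 0 0 0 0 1;0.92 0 0 0 0 0 1;0.92 0 0 0 0 0 1;0.92 0 0 0 0 0 1;0.92 0 0 0 0 0 1;0.94 0 0 0 0 0 1;0 0 0.75 0 0 0 1;0 0 1 0 0 0 1;0 0 1 0 0 0 1;0 0 1 0 0 0 1;0 0 1 0 0 0 1;0 0 0.5 0 0 0 1;0 0 0.5 0 0 0 1;0 0 0.5 0 0 0 1;0 0 0.5 0 0 0 1;0 0 0.5 0 0 0 1;0 0 0.5 0 0 0 1;0 0 0.5 0 0 0 1;0 0 0.5 0 0 0 1"
}}

```text
clock: 8.4
tool_pos: [0.4802, -0.0183, 0.1215]
orientation: [0.0, 1.0, -0.03, 0.0]
contact_force: [-0.9, 0.8, -2.5]
width: 0.0085
grasp_force: 58.8
```

Run:
```python
from h import *
import pickle
S=robot.sense(); print(S['tool_pos'],S['orientation'],S['contact_force'],S['ft_torque'])
o=[]
for n in("side","top"):
    c=cam(n); pickle.dump(c,open(n+"1.pkl","wb")); im=c["color"][:,:,::-1]
    o.append(cv2.resize(np.ascontiguousarray(im[130:250,230:370] if n=="side" else im[150:270,250:390]),None,fx=2.85,fy=2.85,interpolation=cv2.INTER_CUBIC))
cv2.imwrite("pics/a1.png",np.hstack(o))
```

```text
[ 0.48018406 -0.01826836  0.12153262] [ 2.50669706e-06  9.99549383e-01 -3.00170874e-02  7.65569073e-05] [-0.91512994  0.79248562 -2.47336844] [-0.00485243 -0.04666167 -0.02656177]
```

View pics/a1.png

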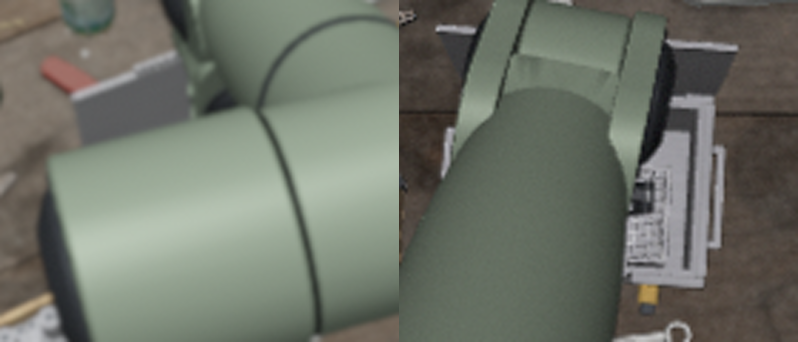

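The arm blocks both views, but the measured pose is on target and there is no contact force, so I'll lower gently and watch the force.

{"op": "move_arm", "data": {
  "targets": "0 0 0.25 0 0 0 1;0 0 0.25 0 0 0 1;0 0 0.25 0 0 0 1;0 0 0.25 0 0 0 1;0 0 0 0 0 0 1"
}}

```text
clock: 9.0
tool_pos: [0.4796, -0.0182, 0.1016]
orientation: [-0.0, 1.0, -0.03, -0.001]
contact_force: [-0.3, 0.3, -2.2]
width: 0.0089
grasp_force: 58.9
```

{"op": "move_arm", "data": {
  "targets": "0 0 0.25 0 0 0 1;0 0 0.25 0 0 0 1;0 0 0.2 0 0 0 1;0 0 0 0 0 0 1;0 0 0 0 0 0 1"
}}

```text
clock: 9.5
tool_pos: [0.48, -0.0183, 0.0881]
orientation: [-0.0, 1.0, -0.03, -0.0]
contact_force: [0.2, -0.0, -3.4]
width: 0.0089
grasp_force: 58.9
```

{"op": "move_arm", "data": {
  "targets": "0 0 0.1 0 0 0 1;0 0 0.1 0 0 0 1;0 0 0.06 0 0 0 1;0 0 0 0 0 0 1;0 0 0 0 0 0 1"
}}

```text
clock: 10.0
tool_pos: [0.4801, -0.0183, 0.0831]
orientation: [-0.0, 1.0, -0.03, -0.0]
contact_force: [0.1, -0.5, -3.3]
width: 0.009
grasp_force: 58.9
```

{"op": "move_arm", "data": {
  "targets": "0 0 0.06 0 0 0 1;0 0 0.04 0 0 0 1;0 0 0 0 0 0 1;0 0 0 0 0 0 1"
}}

```text
clock: 10.4
tool_pos: [0.4803, -0.0184, 0.0815]
orientation: [0.0, 1.0, -0.03, 0.0]
contact_force: [-1.1, 0.0, 3.9]
width: 0.0089
grasp_force: 60.0
```

{"op": "move_arm", "data": {
  "targets": "0 0 0 0 0 0 0.6;0 0 0 0 0 0 0.2;0 0 0 0 0 0 -0.3;0 0 0 0 0 0 -0.6;0 0 0 0 0 0 -0.6;0 0 0 0 0 0 -0.6;0 0 -0.5 0 0 0 -0.6;0 0 -1 0 0 0 -0.6;0 0 -1 0 0 0 -0.6;0 0 -1 0 0 0 -0.6;0 0 -1 0 0 0 -0.6;0 0 -1 0 0 0 -0.6;0 0 -1 0 0 0 -0.6;0 0 -1 0 0 0 -0.6;0 0 -1 0 0 0 -1;0 0 -1 0 0 0 -1;0 0 0 0 0 0 -1"
}}

```text
clock: 12.1
tool_pos: [0.4816, -0.0186, 0.2743]
orientation: [0.0, 1.0, -0.03, 0.003]
contact_force: [-0.3, 0.0, 0.2]
width: 0.0854
grasp_force: 0.0
```

Run:
```python
from h import *
import pickle
c=cam("wrist"); pickle.dump(c,open("w3.pkl","wb")); save(c,"w3.png")
S=robot.sense(); print(S['tool_pos'],S['orientation'],S['clock'])
```

```text
[ 0.4809472  -0.01848257  0.27269112] [ 2.72366718e-04  9.99545259e-01 -3.01082753e-02  1.64090798e-03] 12.15
```

View pics/w3.png

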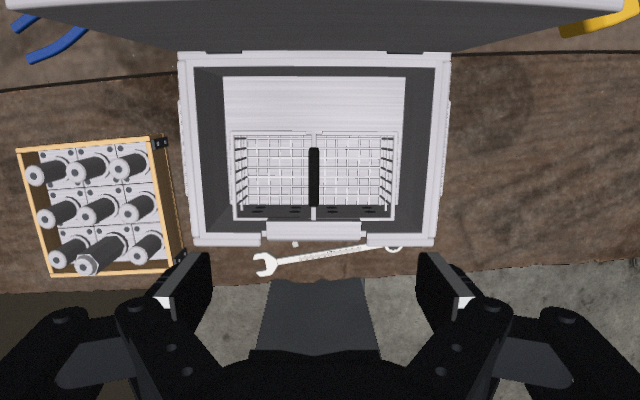

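The basket hangs in the notch, with the lip at (267–361, 220–238) and the sleeve at (314,148–206). The hex post's top is at (88,265), in the crate's front-row middle.

Run:
```python
from h import *
import pickle
c=pickle.load(open("w3.pkl","rb")); P=cloud(c); im=c["color"]; g=im.max(2)
m=np.zeros(g.shape,np.uint8); m[140:212,306:322]=g[140:212,306:322]<50; m[206:]=0
v,u=np.where(m>0); print('sleeve z',np.percentile(P[v,u,2],[20,50,80]).round(4)); 
for s in((148,160),(192,204)): print(np.median(P[s[0]:s[1],310:318].reshape(-1,3),0).round(4))
print(cv2.minAreaRect((plane(c,u,v,.106)[:,:2]*1000).astype(np.float32)))
print('lip',np.median(P[225:234,275:355].reshape(-1,3),0).round(4))
print('front wire',P[131:135,240:390,2].max(0)[::20].round(3))
# hex top
q=P[225:280,60:140]; sel=(q[...,2]>.070)&(q[...,2]<.095); v,u=np.where(sel); print('hex hi',len(u),np.median(q[sel],0).round(4), u.min()+60,u.max()+60,v.min()+225,v.max()+225)
# crate rim by colour
h=cv2.cvtColor(im,cv2.COLOR_RGB2HSV); k=((h[...,0]>10)&(h[...,0]<25)&(h[...,1]>90)&(h[...,2]>170)).astype(np.uint8); k[:120]=0;k[:,200:]=0
v,u=np.where(k>0); q=plane(c,u,v,.042); z=P[v,u,2]; ok=abs(z-.042)<.006; print('crate',ok.sum(),cv2.minAreaRect((q[ok][:,:2]*1000).astype(np.float32)),np.median(z[ok]))
```

```text
sleeve z [0.1002 0.1016 0.1031]
[ 0.5067 -0.0198  0.1   ]
[ 0.4657 -0.0172  0.1036]
((485.59625244140625, -18.47698402404785), (8.404720306396484, 53.070472717285156), 86.45479583740234)
lip [ 0.4362 -0.0169  0.1082]
front wire [0.087 0.086 0.087 0.086 0.097 0.086 0.087 0.086]
hex hi 545 [0.4004 0.2346 0.0807] 74 101 251 275
crate 1171 ((448.4773864746094, 238.8054656982422), (162.9099884033203, 162.65106201171875), 0.31659889221191406) 0.04089226418031222
```

Run:
```python
from h import *
import pickle
c=pickle.load(open("w3.pkl","rb")); P=cloud(c); g=c["color"].min(2)
for u in(220,245,280,300,330,350,400,420):
    print(u,g[212:252,u].tolist()); print('   z',(P[216:250:3,u,2]*1000).round().astype(int).tolist())
for v,z in((218.5,.109),(237.5,.109),(237.5,.09),(245,.112),(245,.108)): print(v,z,plane(c,np.array([314.]),np.array([v]),z)[0].round(4))
o=c["color"][195:255,240:400,::-1]; cv2.imwrite('pics/w3z.png',cv2.resize(np.ascontiguousarray(o),None,fx=5,fy=8,interpolation=cv2.INTER_CUBIC))
```

```text
220 [57, 58, 61, 63, 67, 72, 72, 71, 74, 73, 73, 69, 69, 70, 71, 66, 69, 70, 71, 73, 140, 206, 205, 206, 206, 208, 200, 194, 201, 202, 206, 206, 203, 178, 123, 63, 70, 74, 67, 71]
   z [61, 71, 81, 91, 99, 108, 111, 112, 110, 111, 111, 0]
245 [60, 64, 60, 59, 60, 100, 191, 199, 162, 70, 69, 67, 68, 72, 68, 69, 67, 72, 71, 73, 113, 188, 206, 208, 208, 209, 205, 198, 203, 204, 204, 203, 204, 186, 131, 67, 67, 77, 74, 67]
   z [86, 93, 80, 89, 98, 108, 111, 112, 111, 111, 111, -1]
280 [62, 60, 61, 62, 60, 51, 58, 66, 67, 127, 204, 203, 207, 202, 205, 207, 204, 208, 201, 203, 204, 203, 198, 201, 204, 208, 191, 163, 133, 102, 79, 81, 79, 77, 77, 74, 72, 73, 75, 69]
   z [85, 99, 106, 107, 109, 109, 109, 109, 103, 0, 417, -2]
300 [54, 62, 65, 65, 60, 63, 65, 62, 71, 129, 208, 205, 208, 206, 205, 209, 207, 208, 207, 204, 207, 205, 198, 197, 207, 207, 197, 169, 134, 99, 75, 76, 75, 69, 67, 62, 65, 70, 66, 75]
   z [86, 100, 109, 108, 108, 108, 109, 109, 102, -1, -1, -1]
330 [34, 67, 66, 63, 61, 71, 91, 64, 71, 129, 212, 210, 208, 206, 202, 203, 209, 206, 206, 204, 208, 206, 202, 201, 210, 20
[... 343 characters left out ...]
, 109, 108, 109, 104, 0, 5, 7]
400 [68, 74, 71, 70, 77, 72, 71, 73, 67, 73, 70, 68, 71, 71, 69, 64, 70, 71, 69, 76, 98, 168, 207, 210, 207, 207, 207, 199, 198, 203, 206, 204, 207, 198, 206, 231, 230, 182, 96, 75]
   z [60, 70, 79, 89, 98, 107, 112, 112, 111, 111, 113, 11]
420 [62, 65, 65, 67, 68, 62, 66, 70, 68, 63, 66, 67, 64, 67, 68, 65, 65, 67, 68, 72, 106, 177, 212, 207, 207, 208, 205, 198, 203, 204, 203, 205, 204, 195, 139, 75, 84, 82, 76, 80]
   z [105, 104, 106, 106, 108, 109, 111, 110, 111, 111, -2, 1]
218.5 0.109 [ 0.4468 -0.0165  0.109 ]
237.5 0.109 [ 0.4279 -0.0154  0.109 ]
237.5 0.09 [ 0.4205 -0.015   0.09  ]
245 0.112 [ 0.4215 -0.015   0.112 ]
245 0.108 [ 0.4198 -0.0149  0.108 ]
```

View pics/w3z.png

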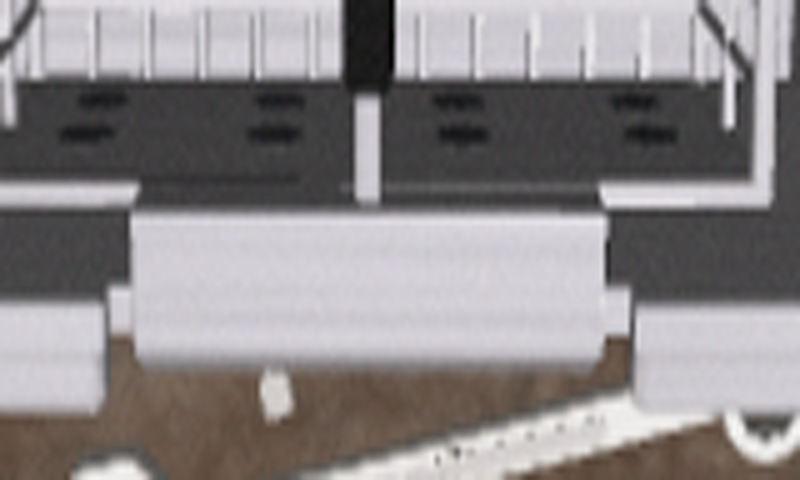

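The crop confirms the lip lies flat over the notch edge, with its flange outside the wall and clear of both notch sides. Next I'll look at the hex spindle from close above.

{"op": "move_arm", "data": {
  "targets": "0 0 -0.6 0 0 -0.4 -1;0 0 -0.6 0 0 -0.4 -1;-0.5 -1 0 0 0 0 -1;-0.5 -1 0 0 0 0 -1;-0.5 -1 0 0 0 0 -1;-0.5 -1 0 0 0 0 -1;-0.5 -1 0 0 0 0 -1;-0.5 -1 0 0 0 0 -1;-0.5 -1 0 0 0 0 -1;-0.5 -1 0 0 0 0 -1;-0.5 -1 0 0 0 0 -1;-0.5 -1 0 0 0 0 -1;-0.5 -1 0 0 0 0 -1;-0.5 -1 0 0 0 0 -1;-0.5 -1 0 0 0 0 -1;0 0 1 0 0 0 -1;0 0 1 0 0 0 -1;0 0 1 0 0 0 -1;0 0 0 0 0 0 -1;0 0 0 0 0 0 -1"
}}

```text
clock: 14.15
tool_pos: [0.347, 0.1396, 0.2415]
orientation: [-0.041, 0.997, 0.058, -0.003]
contact_force: [0.1, 0.2, 1.3]
width: 0.0853
grasp_force: 0.0
```

Run:
```python
from h import *
import pickle
c=cam("wrist"); pickle.dump(c,open("w4.pkl","wb"))
S=robot.sense(); print(S['tool_pos'],S['orientation'],S['clock'])
P=cloud(c)
u,v=[],[]
m=((P[...,2]>.0805)&(P[...,2]<.089)&(abs(P[...,0]-.3985)<.03)&(abs(P[...,1]-.239)<.03)).astype(np.uint8)
v,u=np.where(m>0); print(len(u),u.min(),u.max(),v.min(),v.max(),np.median(P[v,u],0).round(4))
uc,vc=int(np.median(u)),int(np.median(v)); u0,v0=max(uc-80,0),max(vc-60,0); o=c["color"][v0:v0+120,u0:u0+160,::-1]; print('crop',u0,v0)
cv2.imwrite('pics/w4z.png',cv2.resize(np.ascontiguousarray(o),None,fx=5,fy=5,interpolation=cv2.INTER_CUBIC))
```

```text
[0.34758202 0.13962528 0.24197186] [-0.04103984  0.997452    0.05831386 -0.00217444] 14.2
499 211 236 99 124 [0.3977 0.2387 0.0831]
crop 143 52
```

View pics/w4z.png

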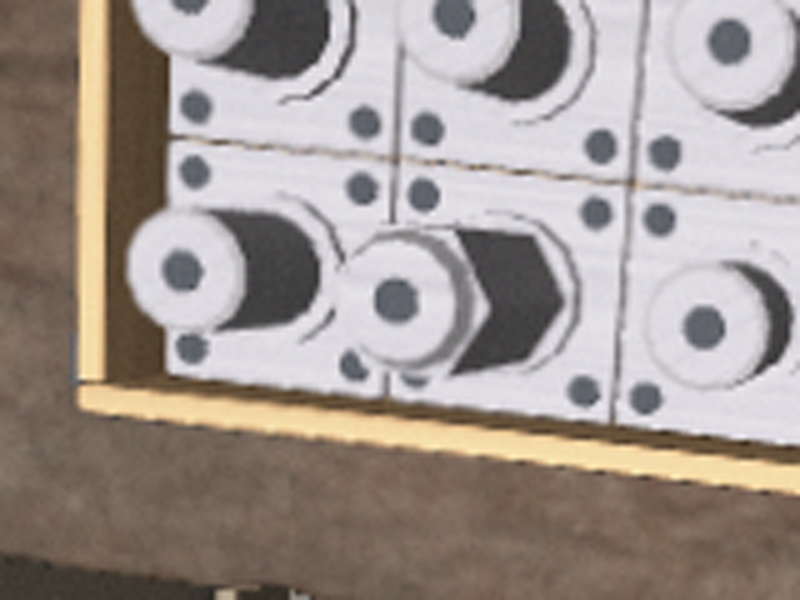

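The crop shows the hex post's corner pointing towards image right (-y), so its flats face ±x. Its end-hole centre is at crop (397,300), which is image (222.4,112). The arm also stopped short and tilted, so I'll check the joints.

Run:
```python
from h import *
import pickle
from scipy.spatial.transform import Rotation as R
S=robot.sense(); print(S['qpos'].round(3),S['dq'].round(3)); q=S['orientation']; print(R.from_quat([*q[1:],q[0]]).as_matrix().round(3))
for n,uv in(("w4",(222.4,112.)),):
    c=pickle.load(open(n+".pkl","rb"))
    for z in(.075,.084): print(n,z,plane(c,*np.array(uv).reshape(2,1),z)[0].round(4))
c=pickle.load(open("w3.pkl","rb")); g=c["color"]; 
cr=cv2.cvtColor(g,cv2.COLOR_RGB2GRAY)[255:277,74:102]; m=(cr<150).astype(np.uint8)
n,l,st,ce=cv2.connectedComponentsWithStats(m); print([(s[4],(e+[74,255]).round(1).tolist()) for s,e in zip(st[1:],ce[1:])])
# posts tops in w4 z
im=pickle.load(open("w4.pkl","rb"));P=cloud(im)
h=cv2.cvtColor(im["color"],cv2.COLOR_RGB2HSV); k=((h[...,0]>10)&(h[...,0]<25)&(h[...,1]>90)&(h[...,2]>170)&(abs(P[...,2]-.042)<.006))
v,u=np.where(k); print(cv2.minAreaRect((plane(im,u,v,.042)[:,:2]*1000).astype(np.float32)))
```

```text
[ 0.116 -0.024 -0.589  1.006  0.082  3.141] [-0.002 -0.005  0.013 -0.002 -0.    -0.001]
[[ 0.993  0.116 -0.009]
 [ 0.117 -0.99   0.082]
 [ 0.    -0.082 -0.997]]
w4 0.075 [0.3967 0.2417 0.075 ]
w4 0.084 [0.3973 0.2386 0.084 ]
[(np.int32(14), [74.8, 257.0]), (np.int32(227), [93.6, 262.0]), (np.int32(35), [82.6, 267.0]), (np.int32(12), [74.7, 270.2]), (np.int32(21), [91.0, 276.0])]
((439.4431457519531, 118.83396911621094), (137.65203857421875, 410.5800476074219), 4.45276403427124)
```

{"op": "move_arm", "data": {
  "targets": "0 0 0 0 0 -1 -1;0 0 0 0 0 -1 -1;0 0 0 0 0 -1 -1;0 0 0 0 0 -1 -1;0 0 0 0 0 -1 -1;0 0 0 0 0 -1 -1;0 0 0 0 0 -1 -1;0 0 0 0 0 -1 -1"
}}

```text
clock: 15.0
tool_pos: [0.3481, 0.1396, 0.2424]
orientation: [-0.039, 0.928, 0.371, 0.012]
contact_force: [-0.6, -0.4, 0.3]
width: 0.0855
grasp_force: 0.0
```

{"op": "move_arm", "data": {
  "targets": "0 0 0 0 0 -1 -1;0 0 0 0 0 -1 -1;0 0 0 0 0 -1 -1;0 0 0 0 0 -1 -1;0 0 0 0 0 -1 -1;0 0 0 0 0 -1 -1;0 0 0 0 0 -1 -1;0 0 0 0 0 -1 -1;0 0 0 0 0 -1 -1;0 0 0 0 0 -1 -1;0 0 0 0 0 -0.2 -1"
}}

```text
clock: 16.1
tool_pos: [0.3481, 0.1396, 0.2423]
orientation: [-0.032, 0.706, 0.707, 0.026]
contact_force: [0.4, -0.3, -0.2]
width: 0.0855
grasp_force: 0.0
```

```bash
cat > go.py <<'E'
import sys
from h import *
from scipy.spatial.transform import Rotation as R
# usage: go.py x y z psi pitch(lean of tool top towards tool-forward world +x)
def go(x,y,z,psi,lean=0.):
    S=robot.sense(); q=S['orientation']; A=R.from_quat([*q[1:],q[0]])
    B=R.from_euler('y',lean)*R.from_euler('z',psi)*R.from_euler('x',np.pi)
    rv=(A.inv()*B).as_rotvec()/.08
    d=np.array([x,y,z])-S['tool_pos']
    print('now',S['tool_pos'].round(4),'psi',round(A.as_euler('zyx')[0],4),'q6',S['qpos'][5].round(3),'rot units',rv.round(2),'shift in new frame',(B.inv().apply(d)/.02).round(2),'in old',(A.inv().apply(d)/.02).round(2))
if __name__=="__main__": go(*map(float,sys.argv[1:]))
E
python3 go.py .398 .2388 .13 1.576
```

```text
now [0.3481 0.1396 0.2423] psi -1.573 q6 1.684 rot units [-0.1  -1.02 -0.03] shift in new frame [4.95 2.52 5.61] in old [4.48 2.55 5.98]
```

{"op": "move_arm", "data": {
  "targets": "0 0 0 -0.1 -0.98 0 -1;0.83 0.42 0.5 0 0 0 0.1;0.83 0.42 0.5 0 0 0 0.1;0.83 0.42 0.5 0 0 0 0.1;0.83 0.42 1 0 0 0 0.1;0.83 0.42 1 0 0 0 0.1;0.8 0.42 1 0 0 0 0.1;0 0 1 0 0 0 0.1;0 0 0 0 0 0 0.1;0 0 0 0 0 0 0.1"
}}

```text
clock: 17.1
tool_pos: [0.3973, 0.2389, 0.1318]
orientation: [-0.002, 0.707, 0.708, 0.0]
contact_force: [-0.0, -0.1, 0.8]
width: 0.0384
grasp_force: 0.0
```

```bash
python3 go.py .398 .2387 .048 1.576
python3 - <<'E'
from h import *
c=cam("wrist"); P=cloud(c); print(c["world_from_camera"][:3,3].round(3), robot.sense()['width'])
m=(P[...,2]>.079)&(P[...,2]<.090)&(abs(P[...,0]-.398)<.03)&(abs(P[...,1]-.239)<.03); v,u=np.where(m); print(len(u), np.percentile(P[v,u],[2,50,98],axis=0).round(4).tolist())
q=plane(c,u,v,.083)[:,:2]*1000; print(cv2.minEnclosingCircle(q.astype(np.float32)))
E
```

```text
now [0.3973 0.2389 0.1318] psi -1.572 q6 1.949 rot units [-0.03 -0.04 -0.05] shift in new frame [-0.01  0.03  4.19] in old [-0.02  0.04  4.19]
[0.398 0.306 0.274] 0.03832135916417395
1153 [[0.387, 0.2306, 0.0794], [0.397, 0.2411, 0.0833], [0.4075, 0.2505, 0.0847]]
((397.50079345703125, 242.17605590820312), 13.262367248535156)
```

{"op": "move_arm", "data": {
  "targets": "0 0 0.5 0 0 0 0.15;0 0 0.5 0 0 0 0.15;0.03 0 0.5 0 0 0 0.15;0 0.01 0.5 0 0 0 0.15;0 0 0.5 0 0 0 0.15;0 0 0.5 0 0 0 0.15;0 0 0.5 0 0 0 0.15;0 0 0.35 0 0 0 0.15;0 0 0.3 0 0 0 0.15;0 0 0 0 0 0 0.4;0 0 0 0 0 0 1;0 0 0 0 0 0 1;0 0 0 0 0 0 1;0 0 0 0 0 0 1",
  "squeeze": 80
}}

```text
clock: 18.55
tool_pos: [0.3974, 0.2398, 0.0485]
orientation: [-0.002, 0.706, 0.708, 0.001]
contact_force: [-0.2, -0.1, -3.7]
width: 0.0251
grasp_force: 78.5
```

{"op": "move_arm", "data": {
  "targets": "0 0 -0.15 0 0 0 1;0 0 -0.25 0 0 0 1;0 0 -0.25 0 0 0 1;0 0 -0.25 0 0 0 1;0 0 -0.25 0 0 0 1;0 0 0 0 0 0 1"
}}

```text
clock: 19.15
tool_pos: [0.398, 0.2399, 0.0722]
orientation: [-0.001, 0.706, 0.708, 0.001]
contact_force: [0.2, -0.3, -3.6]
width: 0.0247
grasp_force: 78.6
```

{"op": "move_arm", "data": {
  "targets": "0 0 -0.4 0 0 0 1;0 0 -0.5 0 0 0 1;0 0 -0.5 0 0 0 1;0 0 -0.5 0 0 0 1;0 0 -0.6 0 0 0 1;0 0 -0.8 0 0 0 1;0 0 -1 0 0 0 1;0 0 -1 0 0 0 1;0 0 -1 0 0 0 1;0 0 -0.5 0 0 0 1;0 0 0 0 0 0 1"
}}

```text
clock: 20.25
tool_pos: [0.3986, 0.2397, 0.209]
orientation: [-0.001, 0.706, 0.708, 0.002]
contact_force: [0.2, -1.0, -3.5]
width: 0.0247
grasp_force: 78.9
```

```bash
python3 - <<'E'
from h import *
import pickle
t=cam("top"); pickle.dump(t,open("top2.pkl","wb")); s=cam("side"); pickle.dump(s,open("side2.pkl","wb")); w=cam("wrist"); pickle.dump(w,open("w5.pkl","wb"))
S=robot.sense(); print(S['tool_pos'],S['width'],S['contact_force'],S['ft_torque'],S['clock'])
# round post tops remaining, from each view
for n,c in(("top",t),("wrist",w),("side",s)):
    P=cloud(c); m=((abs(P[...,2]-.060)<.005)&(abs(P[...,0]-.4485)<.08)&(abs(P[...,1]-.2388)<.08)).astype(np.uint8)
    k,l,st,ce=cv2.connectedComponentsWithStats(m); print(n,[(int(st[i,4]),np.median(P[l==i],0).round(3).tolist()) for i in range(1,k) if st[i,4]>15])
E
python3 go.py .4878 .0155 .2 1.51
```

```text
[0.39702343 0.23900032 0.20651706] 0.024724253103654774 [ 0.08938857 -0.02515044 -3.35068203] [ 0.01119783  0.03645925 -0.02098347] 20.4
top [(39, [0.497, 0.288, 0.06]), (59, [0.497, 0.241, 0.06]), (60, [0.496, 0.19, 0.06]), (65, [0.446, 0.24, 0.059]), (65, [0.446, 0.19, 0.06]), (65, [0.396, 0.189, 0.06])]
wrist [(671, [0.447, 0.291, 0.059]), (659, [0.397, 0.29, 0.059]), (645, [0.497, 0.291, 0.059]), (610, [0.497, 0.241, 0.059]), (581, [0.447, 0.24, 0.059]), (487, [0.448, 0.19, 0.059]), (520, [0.497, 0.191, 0.059])]
side [(48, [0.498, 0.289, 0.059]), (47, [0.449, 0.189, 0.059]), (54, [0.448, 0.29, 0.061]), (54, [0.398, 0.188, 0.06]), (54, [0.399, 0.289, 0.06])]
now [0.397  0.239  0.2065] psi -1.5726 q6 1.949 rot units [-0.04 -0.03  0.78] shift in new frame [-10.88   5.21   0.33] in old [-11.18   4.52   0.28]
```

All eight round posts still stand on the 50 mm grid, and the hex is held. Now I'll compute the tilted approach that matches the basket's lean.

```bash
python3 go.py .4935 .0193 .2055 1.51 .08; python3 go.py .4825 .0193 .0645 1.51 .08
```

```text
now [0.397  0.239  0.2065] psi -1.5726 q6 1.949 rot units [ 0.96 -0.06  0.78] shift in new frame [-10.67   5.47  -0.33] in old [-1.099e+01  4.800e+00  1.000e-02]
now [0.397  0.239  0.2065] psi -1.5726 q6 1.949 rot units [ 0.96 -0.06  0.78] shift in new frame [-10.67   5.49   6.74] in old [-11.01   4.28   7.06]
```

{"op": "move_arm", "data": {
  "targets": "0 0 0 0.48 -0.03 0.39 1;0 0 0 0.48 -0.03 0.39 1;-0.89 0.46 -0.03 0 0 0 1;-0.89 0.46 -0.03 0 0 0 1;-0.89 0.46 -0.03 0 0 0 1;-0.89 0.46 -0.03 0 0 0 1;-0.89 0.46 -0.03 0 0 0 1;-0.89 0.46 -0.03 0 0 0 1;-0.89 0.46 -0.03 0 0 0 1;-0.89 0.46 -0.03 0 0 0 1;-0.89 0.46 -0.03 0 0 0 1;-0.89 0.46 -0.03 0 0 0 1;-0.89 0.45 -0.03 0 0 0 1;-0.88 0.45 0 0 0 0 1;0 0 0 0 0 0 1;0 0 0 0 0 0 1"
}}

```text
clock: 22.0
tool_pos: [0.494, 0.0196, 0.2051]
orientation: [-0.028, 0.728, 0.684, -0.029]
contact_force: [0.0, 0.4, -3.2]
width: 0.0248
grasp_force: 79.1
```

```bash
python3 go.py .4825 .0193 .0645 1.51 .08
python3 - <<'E'
from h import *
import pickle
w=cam("wrist"); pickle.dump(w,open("w6.pkl","wb")); P=cloud(w); print(w["world_from_camera"].round(3).tolist())
# basket side (+y) rim & floor points seen; spindle in hand
def st(m,n): 
    v,u=np.where(m); print(n,len(u),np.percentile(P[v,u],[3,50,97],axis=0).round(4).tolist()) if len(u)>10 else print(n,len(u))
reg=(abs(P[...,0]-.485)<.06)
st(reg&(P[...,2]>.083)&(P[...,2]<.100)&(P[...,1]>-.11)&(P[...,1]<.075),'rim')
st(reg&(P[...,2]>.01)&(P[...,2]<.032)&(P[...,1]>.0)&(P[...,1]<.055)&(P[...,0]>.45)&(P[...,0]<.52),'floor')
st(reg&(P[...,2]>.145)&(P[...,2]<.185)&(abs(P[...,1]-.02)<.05),'flange')
for a,b in((.44,.45),(.52,.53)): st((P[...,0]>a)&(P[...,0]<b)&(P[...,2]>.083)&(P[...,2]<.1)&(P[...,1]>.0)&(P[...,1]<.07),'r%s'%a)
save(w,"w6.png")
E
```

```text
now [0.494  0.0196 0.2051] psi -1.5093 q6 1.527 rot units [-0.01 -0.02 -0.01] shift in new frame [-0.01 -0.01  7.05] in old [-0.02 -0.    7.05]
[[0.995, 0.039, 0.095, 0.51], [-0.063, 0.963, 0.264, 0.087], [-0.081, -0.268, 0.96, 0.346], [0.0, 0.0, 0.0, 1.0]]
rim 2320 [[0.4367, -0.0956, 0.0841], [0.4773, 0.0438, 0.0888], [0.5288, 0.0667, 0.0984]]
floor 2937 [[0.4514, 0.0108, 0.0122], [0.4848, 0.0299, 0.0141], [0.5179, 0.0484, 0.0248]]
flange 4111 [[0.4687, 0.0189, 0.1671], [0.4931, 0.0352, 0.1732], [0.5157, 0.0451, 0.1811]]
r0.44 402 [[0.443, 0.003, 0.0839], [0.4448, 0.0395, 0.0923], [0.4485, 0.0636, 0.099]]
r0.52 480 [[0.5216, 0.0019, 0.084], [0.5266, 0.0334, 0.0855], [0.5295, 0.059, 0.0869]]
```

{"op": "move_arm", "data": {
  "targets": "0 0 0.5 0 0 0 1;0 0 0.7 0 0 0 1;0 0 0.7 0 0 0 1;0 0 0.6 0 0 0 1;0 0 0.5 0 0 0 1;0 0 0.5 0 0 0 1;0 0 0.5 0 0 0 1;0 0 0.5 0 0 0 1;0 0 0.5 0 0 0 1;0 0 0.5 0 0 0 1;0 0 0.5 0 0 0 1;0 0 0.5 0 0 0 1;0 0 0 0 0 0 1"
}}

```text
clock: 23.35
tool_pos: [0.4833, 0.0198, 0.0751]
orientation: [-0.028, 0.728, 0.685, -0.029]
contact_force: [-0.1, -0.7, -3.3]
width: 0.0249
grasp_force: 79.1
```

{"op": "move_arm", "data": {
  "targets": "0 0 0.15 0 0 0 1;0 0 0.1 0 0 0 1;0 0 0.1 0 0 0 1;0 0 0 0 0 0 1;0 0 0 0 0 0 1"
}}

```text
clock: 23.85
tool_pos: [0.4841, 0.0197, 0.0697]
orientation: [-0.027, 0.728, 0.685, -0.028]
contact_force: [-0.3, -0.3, -3.3]
width: 0.0246
grasp_force: 79.1
```

{"op": "move_arm", "data": {
  "targets": "0 0 0.1 0 0 0 1;0 0 0.08 0 0 0 1;0 0 0 0 0 0 1;0 0 0 0 0 0 1"
}}

```text
clock: 24.25
tool_pos: [0.4836, 0.0197, 0.0659]
orientation: [-0.027, 0.728, 0.685, -0.029]
contact_force: [0.7, -0.5, -3.6]
width: 0.025
grasp_force: 79.1
```

{"op": "move_arm", "data": {
  "targets": "0 0 0.05 0 0 0 1;0 0 0.05 0 0 0 1;0 0 0 0 0 0 1;0 0 0 0 0 0 1"
}}

```text
clock: 24.65
tool_pos: [0.4838, 0.0194, 0.0645]
orientation: [-0.027, 0.728, 0.685, -0.028]
contact_force: [-1.1, -2.1, 3.3]
width: 0.0249
grasp_force: 79.8
```

{"op": "move_arm", "data": {
  "targets": "0 0 0 0 0 0 0.35;0 0 0 0 0 0 0.22;0 0 0 0 0 0 0.18;0 0 0 0 0 0 0.18;0 0 0 0 0 0 0.18;0 0 -0.25 0 0 0 0.18;0 0 -0.5 0 0 0 0.18;0 0 -0.5 0 0 0 0.18;0 0 -0.75 0 0 0 0.18;0 0 -1 0 0 0 0.18;0 0 -1 0 0 0 0.18;0 0 -1 0 0 0 0.18;0 0 -1 0 0 0 0.18;0 0 -1 0 0 0 0.18;0 0 -1 0 0 0 0.18;0 0 0 0 0 0 0.18"
}}

```text
clock: 26.25
tool_pos: [0.4982, 0.0194, 0.2271]
orientation: [-0.025, 0.728, 0.685, -0.026]
contact_force: [1.3, 0.1, 0.7]
width: 0.0346
grasp_force: 0.0
```

Run:
```python
from h import *
import pickle
w=cam("wrist"); pickle.dump(w,open("w7.pkl","wb")); save(w,"w7.png"); P=cloud(w); S=robot.sense(); print(S['tool_pos'],S['clock'],S['qpos'].round(3))
def st(m,n): 
    v,u=np.where(m); print(n,len(u),np.percentile(P[v,u],[3,50,97],axis=0).round(4).tolist()) if len(u)>10 else print(n,len(u))
reg=(abs(P[...,0]-.485)<.035)&(abs(P[...,1]-.02)<.04)
st(reg&(P[...,2]>.094)&(P[...,2]<.115),'post top')
st(reg&(P[...,2]>.024)&(P[...,2]<.038),'flange')
st((P[...,0]>.44)&(P[...,0]<.452)&(P[...,2]>.083)&(P[...,2]<.1)&(P[...,1]>.0)&(P[...,1]<.07),'back rim')
st((P[...,0]>.52)&(P[...,0]<.532)&(P[...,2]>.08)&(P[...,2]<.1)&(P[...,1]>.0)&(P[...,1]<.07),'front rim +y')
st((P[...,0]>.51)&(P[...,0]<.532)&(P[...,2]>.08)&(P[...,2]<.1)&(P[...,1]>-.1)&(P[...,1]<-.04),'front rim -y')
st((P[...,0]>.42)&(P[...,0]<.445)&(P[...,2]>.1)&(P[...,2]<.115)&(abs(P[...,1]+.015)<.04),'lip')
t=pickle.load(open("top2.pkl","rb")); Q=cloud(t); q=Q[150:200,255:375].reshape(-1,3); q=q[q[:,2]>.13]; print('lid',np.linalg.lstsq(np.c_[q[:,1:],np.ones(len(q))],q[:,0],rcond=None)[0], q[:,2].max(), q[:,1].min(),q[:,1].max())
```

```text
[0.49732119 0.01947638 0.22538343] 26.3 [-0.105  0.293 -0.259  1.094 -0.008  1.527]
post top 1554 [[0.4547, -0.0194, 0.0945], [0.4847, -0.012, 0.1001], [0.5096, 0.0297, 0.1039]]
flange 1587 [[0.4513, -0.0056, 0.0244], [0.479, 0.0312, 0.0319], [0.5058, 0.0482, 0.0369]]
back rim 354 [[0.4429, 0.0031, 0.0838], [0.4449, 0.041, 0.092], [0.4505, 0.0636, 0.0986]]
front rim +y 428 [[0.5216, 0.0023, 0.0836], [0.5267, 0.0348, 0.0854], [0.5303, 0.0589, 0.0869]]
front rim -y 109 [[0.5103, -0.0991, 0.0839], [0.518, -0.0953, 0.0859], [0.5206, -0.0782, 0.0872]]
lip 1476 [[0.4231, -0.0263, 0.1019], [0.4345, -0.0004, 0.1082], [0.4443, 0.0234, 0.1097]]
lid [ 0.06436372 -0.24276983  0.64390787] 1.171490849397294 -0.14253176093533876 0.09331320387708783
```

The spindle stands in the basket: flange at z≈0.03, post top at about 0.10, lip unmoved. Next is the lid, so I'll check the space behind it and plan the arc.

```bash
python3 - <<'E'
from h import *
import pickle
t=pickle.load(open("top0.pkl","rb")); P=cloud(t).reshape(-1,3); P=P[(P[:,2]<.5)&(P[:,2]>.0)]
for a in np.arange(.60,.78,.02):
    q=P[(P[:,0]>=a)&(P[:,0]<a+.02)&(abs(P[:,1]+.0)<.12)]; print(round(a,2),len(q),q[:,2].max().round(3) if len(q) else None, end=' | ')
H=np.array([.598,.1195]); r=.14
for d in range(90,-1,-15): 
    th=np.radians(d); print(d,(H+r*np.array([-np.cos(th),np.sin(th)])+[.0145,0]).round(4))
E
python3 go.py .50 -.02 .335 1.51; python3 go.py .65 -.02 .335 1.51
```

```text
0.6 12 0.109 | 0.62 14 0.003 | 0.64 6 0.003 | 0.66 21 0.183 | 0.68 356 0.191 | 0.7 311 0.19 | 0.72 335 0.189 | 0.74 314 0.189 | 0.76 314 0.19 | 0.78 323 0.189 | 90 [0.6125 0.2595]
75 [0.5763 0.2547]
60 [0.5425 0.2407]
45 [0.5135 0.2185]
30 [0.4913 0.1895]
15 [0.4773 0.1557]
0 [0.4725 0.1195]
now [0.4973 0.0195 0.2254] psi -1.5103 q6 1.527 rot units [-0.93  0.06  0.  ] shift in new frame [-1.96  0.25 -5.48] in old [-1.99 -0.16 -5.48]
now [0.4973 0.0195 0.2254] psi -1.5103 q6 1.527 rot units [-0.93  0.06  0.  ] shift in new frame [-1.51  7.74 -5.48] in old [-1.53  7.31 -6.04]
```

{"op": "move_arm", "data": {
  "targets": "0 0 -0.5 -0.93 0.06 0 0.18;0 0 -1 0 0 0 1;0 0 -1 0 0 0 1;0 0 -1 0 0 0 1;0 0 -1 0 0 0 1;0 0 -1 0 0 0 1;-0.2 0.97 0 0 0 0 1;-0.2 0.97 0 0 0 0 1;-0.2 0.97 0 0 0 0 1;-0.2 0.97 0 0 0 0 1;-0.2 0.97 0 0 0 0 1;-0.2 0.97 0 0 0 0 1;-0.2 0.97 0 0 0 0 1;-0.15 0.96 0 0 0 0 1;0 0 0 0 0 0 1"
}}

```text
clock: 27.8
tool_pos: [0.6512, -0.0214, 0.3306]
orientation: [-0.002, 0.728, 0.685, -0.002]
contact_force: [-0.1, 0.5, 0.0]
width: 0.0002
grasp_force: 0.0
```

```bash
python3 go.py .65 -.02 .262 1.51;python3 go.py .6125 -.02 .262 1.51
python3 - <<'E'
from h import *
w=cam("wrist"); P=cloud(w); S=robot.sense(); print(S['width'],S['contact_force'])
m=(P[...,2]>.275)&(P[...,2]<.30)&(P[...,0]>.56)&(P[...,0]<.63); v,u=np.where(m); q=P[v,u]; print(len(q), np.percentile(q,[2,50,98],axis=0).round(3).tolist() if len(q) else 0)
E
```

```text
now [ 0.6512 -0.0214  0.3306] psi -1.5097 q6 1.486 rot units [-0.08 -0.01 -0.  ] shift in new frame [ 0.07 -0.07  3.43] in old [ 0.06 -0.04  3.43]
now [ 0.6512 -0.0214  0.3306] psi -1.5097 q6 1.486 rot units [-0.08 -0.01 -0.  ] shift in new frame [-0.05 -1.94  3.43] in old [-0.05 -1.92  3.44]
3.3399494090836805e-06 [-0.13337759 -0.46825753  0.5471485 ]
4571 [[0.587, -0.054, 0.276], [0.593, 0.016, 0.283], [0.599, 0.089, 0.293]]
```

{"op": "move_arm", "data": {
  "targets": "0 0 0.85 0 0 0 1;0 0 0.85 0 0 0 1;0 0 0.85 0 0 0 1;0 0 0.85 0 0 0 1;0 -0.5 0 0 0 0 1;0 -0.5 0 0 0 0 1;0 -0.5 0 0 0 0 1;0 -0.45 0 0 0 0 1;0 -0.6 0.08 0 0 0 1;0 -0.6 0.08 0 0 0 1;0 -0.6 0.08 0 0 0 1"
}}

```text
clock: 28.95
tool_pos: [0.5749, -0.016, 0.261]
orientation: [-0.001, 0.728, 0.685, -0.0]
contact_force: [3.9, 0.0, -1.5]
width: -0.0
grasp_force: 1.2
```

{"op": "move_arm", "data": {
  "targets": "0 -0.56 0.23 0 0 0 1;0 -0.56 0.23 0 0 0 1;0 -0.56 0.23 0 0 0 1;0 -0.48 0.37 0 0 0 1;0 -0.48 0.37 0 0 0 1;0 -0.48 0.37 0 0 0 1"
}}

```text
clock: 29.55
tool_pos: [0.5121, -0.0123, 0.2251]
orientation: [-0.001, 0.728, 0.685, -0.001]
contact_force: [1.1, 0.1, 2.2]
width: 0.0001
grasp_force: 1.1
```

{"op": "move_arm", "data": {
  "targets": "0 -0.37 0.55 0 0 0 1;0 -0.37 0.55 0 0 0 1;0 -0.37 0.55 0 0 0 1;0 -0.23 0.6 0 0 0 1;0 -0.23 0.6 0 0 0 1;0 -0.23 0.6 0 0 0 1;0 -0.08 0.4 0 0 0 1;0 -0.08 0.4 0 0 0 1;0 0 0.3 0 0 0 1;0 0 0.3 0 0 0 1;0 0 0 0 0 0 1"
}}

```text
clock: 30.65
tool_pos: [0.4729, -0.01, 0.1271]
orientation: [-0.002, 0.728, 0.685, -0.001]
contact_force: [0.5, 0.5, -0.3]
width: -0.0
grasp_force: 0.0
```

{"op": "move_arm", "data": {
  "targets": "0 0 0.15 0 0 0 1;0 0 0.1 0 0 0 1;0 0 0.08 0 0 0 1;0 0 0 0 0 0 1"
}}

```text
clock: 31.05
tool_pos: [0.4731, -0.01, 0.1211]
orientation: [-0.002, 0.728, 0.685, -0.001]
contact_force: [0.1, 0.1, -0.4]
width: -0.0002
grasp_force: 0.0
```

Run:
```python
from h import *
for n in("wrist","top"):
    c=cam(n); P=cloud(c); q=P.reshape(-1,3)
    for a in np.arange(.42,.64,.02):
        r=q[(q[:,0]>a)&(q[:,0]<a+.02)&(q[:,1]>.03)&(q[:,1]<.09)&(q[:,2]<.2)]; print(round(a,2),len(r),np.median(r[:,2]).round(4) if len(r) else 0,end=' | ')
    print(n)
```

```text
0.42 4878 0.1205 | 0.44 7589 0.1207 | 0.46 7822 0.1214 | 0.48 7812 0.1211 | 0.5 7742 0.1209 | 0.52 7551 0.1206 | 0.54 7279 0.1203 | 0.56 6994 0.1203 | 0.58 6142 0.1198 | 0.6 342 0.1208 | 0.62 0 0 | 0.64 0 0 | wrist
0.42 0 0 | 0.44 0 0 | 0.46 0 0 | 0.48 0 0 | 0.5 0 0 | 0.52 0 0 | 0.54 0 0 | 0.56 0 0 | 0.58 0 0 | 0.6 0 0 | 0.62 0 0 | 0.64 0 0 | top
```

{"op": "move_arm", "data": {
  "targets": "0 0 0.05 0 0 0 1;0 0 0.05 0 0 0 1;0 0 0.05 0 0 0 1;0 0 0 0 0 0 1"
}}

```text
clock: 31.55
tool_pos: [0.4732, -0.01, 0.1194]
orientation: [-0.001, 0.728, 0.685, -0.001]
contact_force: [-3.9, 0.7, 12.7]
width: 0.0001
grasp_force: 6.6
```

Firm contact at z = 0.119, so the lid is fully shut. I'll retreat upward and check.

{"op": "move_arm", "data": {
  "targets": "0 0 -0.5 0 0 0 1;0 0 -1 0 0 0 1;0 0 -1 0 0 0 1;0 0 -1 0 0 0 1;0 0 -1 0 0 0 1;0 0 -1 0 0 0 1;0 0 -1 0 0 0 1;0 -1 -1 0 0 0 1;0 -1 -1 0 0 0 1;0 -1 0 0 0 0 1;0 -1 0 0 0 0 1;0 -1 0 0 0 0 1;0 0 0 0 0 0 1;0 0 0 0 0 0 1"
}}

```text
clock: 32.95
tool_pos: [0.3744, -0.0041, 0.2891]
orientation: [-0.001, 0.728, 0.685, -0.001]
contact_force: [-0.4, 0.2, -0.4]
width: 0.0
grasp_force: 0.0
```

Run:
```python
from h import *
import pickle
def plid(c,u=None):
    q=cloud(c).reshape(-1,3); r=q[(q[:,0]>.44)&(q[:,0]<.585)&(abs(q[:,1]+.02)<.1)&(abs(q[:,2]-.12)<.04)]
    if len(r)>200: print('lid plane',len(r),np.linalg.lstsq(np.c_[r[:,:2]-[.51,-.02],np.ones(len(r))],r[:,2],rcond=None)[0].round(4))
    l=q[(q[:,0]>.415)&(q[:,0]<.425)&(abs(q[:,1]+.02)<.1)]; 
    f=q[(q[:,2]>.113)&(q[:,2]<.13)&(abs(q[:,1]+.02)<.1)]; print('front x',np.percentile(f[:,0],[1,99]).round(3))
for n in("wrist","side","top"): c=cam(n); pickle.dump(c,open(n+"9.pkl","wb")); print(n); plid(c)
b=pickle.load(open("top0.pkl","rb")); d=cv2.absdiff(b["color"],c["color"]).max(2); print('cutters diff',(d[145:185,190:260]>40).sum(),'tape diff',(d[155:190,405:445]>40).sum())
S=robot.sense(); print(S['tool_pos'],S['clock'])
```

```text
wrist
lid plane 31141 [ 0.0014 -0.0024  0.1202]
front x [0.065 0.602]
side
lid plane 1890 [ 0.003  -0.0028  0.121 ]
front x [0.417 1.185]
top
lid plane 1257 [0.003  0.0003 0.1207]
front x [0.062 1.034]
cutters diff 0 tape diff 2
[ 0.37480154 -0.00419228  0.28867839] 33.1
```

The lid is flat and level at z≈0.12, and the pliers and tape measure haven't moved. I'm handing the job in.

```bash
python3 -c "
from cell import robot
print(robot.finish_job())"
```

```text
the job is handed in; nothing more can be done
None
```

The job is handed in at about 33 s: the basket hangs on the rim leaning forward about 5° (right at the limit), the hex spindle stands in it, the lid is shut, and the round spindles, pliers and tape measure are where they were; no verdict came back.

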